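# Complete the matched pair of pillow blocks in the marking fixture and bolt it down

### The arm

A 6-joint arm with a two-finger parallel gripper is mounted at the origin on the work surface. World frame = base frame: x ahead of the robot, y to its left, z up, the work surface at z = 0. Lengths are in m, angles in rad, forces in N, time in s.
With the tool pointing down it reaches from about 0.35 to 0.975 m from the base axis. Payload 7.1 kg.
Tool frame: the origin (TCP) lies midway between the tips of the shut fingers; the grasp point (between the pads) lies 19 mm behind it; z points along the fingers, y is the line along which they close (so a half turn about z gives the same grasp; the last joint's range is limited). The gripper opens to 88 mm and grips with 3 to 60 N. Pads are 20 mm wide; open, the fingers measure 115 mm over their backs; the gripper's body (75 mm by 178 mm) begins 61 mm behind the grasp point.
Start: joints at [1.139, 0.423, 1.63, -0, 1.089, -0.019], TCP at [0.251, 0.572, 0.223] pointing down, gripper open.
Joint ranges: [-3, 3], [-0.9, 2.11], [0.09, 2.58], [-1.31, 4.45], [0.11, 2.69], [-2.54, 2.54]. Speed limits (rad/s): [2.39, 2.39, 3.01, 3.14, 3.14, 3.14].

### API

Orientations are given as a unit quaternion [x, y, z, w].
In Python, from rig import sensors, get_image, ctrl gives the robot as it stands. The module is installed in compiled form; this text tells all that it offers.
- The arm moves only by the shell command python3 -m inch 'ROWS' [FORCE]. ROWS is a JSON object of lists of equal length, an entry for each row: "travel": the shift along the tool's x, y, z scaled (see below), a list of three; "rot": the turn, a rotation vector about the tool's x, y, z scaled (see below), a list of three; "hand": the finger opening in mm, from 0 to 87.8. A call has 1 to 10 rows; each row is the pose to reach, as a shift and turn from the pose commanded when the call began, along the tool's axes at that moment, turning the shorter way round; what a row does not reach only later rows make up. The controller multiplies each number of a shift by 100 cm and each number of a turn by 2 pi rad. A row lasts 1/10 s, in which the tool goes at most 50 mm and 8.59 degrees, less where a joint would pass 70% of its speed; a pose out of reach is approached as far as the arm can. A call with a number of a shift or a turn outside -1 to 1 is refused whole. A call with a gripper value outside its range is refused whole. The fingers move at their own pace and stop on an object; FORCE is the grip in N (left out, the last holds). Time passes only in rows, so rows that repeat a pose let the fingers close. It gives the time, the measured TCP pose, the force, the opening and the grip force at its end, in the units of the state.
- sensors.observe(): the state, without advancing time (a new reading comes with each control period).
- get_image(name): name is "scene" or "top" or "wrist"; returns a dict with "pixels" (384x512x3 uint8, red, green, blue), "z_map" (384x512 float32, m along the optical axis (not along the pixel's ray), 0 where there is no reading), "mtx" (3x3 intrinsics, pixels), "world_from_camera" (4x4, takes a point from camera to world coordinates). Camera axes: x right, y up, looking along -z (the intrinsics and any distortion apply to the point x, -y, -z); pixel columns grow to the right and rows downward; lengths in m; the calibration is good to about 2 mm. A picture is of the moment at which its call begins.
- ctrl.close_job(): hands the job in; it is judged then, once.
The state is a dict: "t": time; "q": joint angles; "joint_vel": joint speeds; "joint_efforts": joint torques, N m; "position": TCP position; "tcp_rot": TCP orientation; "force": force on the tool from outside, world axes, zero at the start; "ft_torque": the same for the moment, N m; "opening": finger opening in m; "grip_force": force on a finger pad.
Only numpy, scipy, OpenCV 4.12 (cv2) and the standard library are available. Lean on these libraries where they do the work, as an engineer would, in place of code of your own. Each camera call takes 0.05 s, during which the arm holds its last target. There are 200 camera calls.

### The job

The marking fixture already holds one pillow block. Take the block of the same colour from the plywood stock rack, set it upright and fully down in the fixture's empty seat, then slide the hold-down bolt fully home into its keeper so that it locks both blocks. Leave the block already in the fixture, the wrong-colour blocks and everything else where they are.

Things in the scene. Friction and masses are not known exactly. Their poses are not given: they have to be found in the camera images.
- fixture: Aluminium plate 100 (x) x 300 (y, from -160 to +140) x 12 mm thick, fixed. Origin on its underside; z up. On it in a row along y: the bolt with its knob (y -130 drawn back, -63 home), its guide (y -22 to -8), two identical seats (y = +10 and +90, x = 0), the keeper, a dark steel arch (y +113 to +137, top 42 above the bench).
- seat_taken (a point): Centre of the floor of the seat nearer the knob (fixture y = +10 mm, plate top, 12 above the bench), axes as the fixture's; a block stands here from the start.
- seat_empty (a point): Floor centre of the empty seat (12 mm above the bench), where a seated block's origin lies; axes as the fixture's. Block length along x. End cheeks 64 apart inside (x), 8 thick, 34 wide, 45 high: no finger fits between cheek and hump. Beside them (|x| 22 to 32) lips 10 high, 22 apart inside (y): 2 mm play each way. Room for fingers at the flat faces.
- bolt (a joint): Travel (m) of the steel hold-down rod, 8 mm diameter, along fixture y at x = +25.5, axis 30 above the bench. 0 = drawn back; grows to fixture +y; 0.067 = stop, fully home in the keeper. Starts at 0 to 0.012, short of the empty seat. 2.5 N friction, stays where left. Passes 2 mm above the foot of a block that is fully down, over both seats.
- bolt_knob (a point): Centre of the top of the bolt's black upright knob (14 mm diameter, 34 mm of it free below this point, over a 22 x 24 mm dark carriage; top 70 mm above the bench). Moves with the bolt along fixture y.
- stock_rack: Plywood rack, fixed: floor 120 (x) x 110 (y) x 12 mm thick, origin at centre of its underside. Two slots at y = -22.5 and +22.5, each with a block, its length along the rack's x. The fences beside each slot are 52 long (x), 40 high above the floor, 22 apart inside: a block can be taken only by its foot's ends, which stick out 4 mm past the fences.
- stock_blue: Blue pillow block (bearing housing), upright, 160 g, symmetric. Foot 60 (x) x 18 (y) x 12 high; round-topped hump on it 38 wide (x), 18 thick, top 38 above the underside; bore along y. Grip the foot's ends or the flat faces (18 apart). Origin: centre of underside, z up. In one of the rack's slots (which one varies).
- stock_red: Red pillow block (bearing housing), upright, 160 g, symmetric. Foot 60 (x) x 18 (y) x 12 high; round-topped hump on it 38 wide (x), 18 thick, top 38 above the underside; bore along y. Grip the foot's ends or the flat faces (18 apart). Origin: centre of underside, z up. In the rack's other slot.
- mate_blue: Blue pillow block (bearing housing), upright, 160 g, symmetric. Foot 60 (x) x 18 (y) x 12 high; round-topped hump on it 38 wide (x), 18 thick, top 38 above the underside; bore along y. Grip the foot's ends or the flat faces (18 apart). Origin: centre of underside, z up. Starts in the fixture's taken seat or on the black tray; leave it.
- mate_red: Red pillow block (bearing housing), upright, 160 g, symmetric. Foot 60 (x) x 18 (y) x 12 high; round-topped hump on it 38 wide (x), 18 thick, top 38 above the underside; bore along y. Grip the foot's ends or the flat faces (18 apart). Origin: centre of underside, z up. Starts on the tray or in the taken seat, where mate_blue is not; leave it.
- tray: Black plastic parking tray, fixed, 100 (x) x 60 (y) x 12 mm to its floor, rims 6 mm higher along the long sides; beyond the fixture (its +x side), holding the block that is not part of the job. Origin: centre of its underside.
- bearing: Loose steel bearing ring lying flat, 62 mm outside diameter, 18 high; a bystander beyond the clear strip of bench between rack and fixture. Origin: centre of its underside.
- screwdriver: Screwdriver lying on the bench close to the robot, 170 mm long along its x; a bystander.

How it is judged:
On the way, in this order (a step that is already met when the one before it is completed fails the run):
1. the block of the same colour as the one in the fixture stands fully down in the empty seat, the bolt not yet shot (((horizontal distance between mate_blue and seat_taken below 0.02 m and horizontal distance between stock_blue and seat_empty below 0.005 m and z of stock_blue in the frame of seat_empty between -0.003 and 0.003 m and angle between stock_blue's own z axis and vertical below 0.06 rad and angle between the x axis of stock_blue and the x axis of fixture, either way round below 0.1 rad) or (horizontal distance between mate_red and seat_taken below 0.02 m and horizontal distance between stock_red and seat_empty below 0.005 m and z of stock_red in the frame of seat_empty between -0.003 and 0.003 m and angle between stock_red's own z axis and vertical below 0.06 rad and angle between the x axis of stock_red and the x axis of fixture, either way round below 0.1 rad)) and value of joint bolt below 0.02 m), for 0.2 s.
2. the bolt is fully home in its keeper (value of joint bolt above 0.061 m), for 0.2 s.
At the end, for the whole second after the job is handed in: The same-colour stock block stands in the formerly empty seat: within 5 mm of its centre, underside within 3 mm of the floor, upright to 0.06 rad, in line to 0.1 rad, at rest; its mate is still in the other seat; the bolt is home (above 0.061 m of 0.067) (((horizontal distance between mate_blue and seat_taken below 0.02 m and horizontal distance between stock_blue and seat_empty below 0.005 m and z of stock_blue in the frame of seat_empty between -0.003 and 0.003 m and angle between stock_blue's own z axis and vertical below 0.06 rad and angle between the x axis of stock_blue and the x axis of fixture, either way round below 0.1 rad and linear speed of stock_blue below 0.02 m/s) or (horizontal distance between mate_red and seat_taken below 0.02 m and horizontal distance between stock_red and seat_empty below 0.005 m and z of stock_red in the frame of seat_empty between -0.003 and 0.003 m and angle between stock_red's own z axis and vertical below 0.06 rad and angle between the x axis of stock_red and the x axis of fixture, either way round below 0.1 rad and linear speed of stock_red below 0.02 m/s)) and value of joint bolt above 0.061 m); the robot touches nothing.
It fails at once if a block that was in the fixture or on the tray is moved (more than 12 mm) (distance of any of mate_blue, mate_red from where it was at the start of the episode above 0.012 m).
It fails at once if the stock block of the other colour is moved (more than 15 mm) ((horizontal distance between mate_blue and seat_taken below 0.02 m and distance of stock_red from where it was at the start of the episode above 0.015 m) or (horizontal distance between mate_red and seat_taken below 0.02 m and distance of stock_blue from where it was at the start of the episode above 0.015 m)).
It fails at once if the bearing ring or the screwdriver is moved (more than 20 mm) (distance of any of bearing, screwdriver from where it was at the start of the episode above 0.02 m).
It also fails if it takes over 72 s, if anything falls off the work surface, if the arm or the gripper's body presses on something with over 40 N, if the wrist force passes 120 N, or if a joint passes its speed limit or range.

## Working session

There is one attempt and no reset: what is moved stays moved. The work goes in short steps, Python scripts to look and compute and a shell command to move; the robot and the scene stay as the last step left them, time stands still between calls to the robot, and variables do not carry over. Pictures are saved under pics/ and viewed, at most 10 in all, crops included, and the job is handed in when it is done.

```bash
mkdir -p pics; cat > h.py <<'E'
import numpy as np, cv2
from rig import sensors, get_image, ctrl
from scipy.spatial.transform import Rotation as R
def cloud(im):
    z=im["z_map"].astype(float); K=im["mtx"]; h,w=z.shape
    v,u=np.mgrid[:h,:w]
    p=np.stack([(u-K[0,2])/K[0,0]*z,-(v-K[1,2])/K[1,1]*z,-z],-1)
    T=im["world_from_camera"]; return p@T[:3,:3].T+T[:3,3]
def save(n,im): cv2.imwrite(f"pics/{n}.png",cv2.cvtColor(im["pixels"],cv2.COLOR_RGB2BGR)); np.savez(f"{n}.npz",**im)
E
python3 - <<'E'
from h import *
for n in ("top","scene"):
    im=get_image(n); save(n,im); print(n,im["world_from_camera"].round(3).tolist(),im["mtx"].round(1).tolist())
s=sensors.observe(); print({k:np.round(v,4).tolist() for k,v in s.items()}); print(R.from_quat(s["tcp_rot"]).as_matrix().round(3))
E
```

```text
top [[0.012, 0.991, -0.135, 0.424], [-1.0, 0.014, 0.011, -0.023], [0.013, 0.134, 0.991, 0.968], [0.0, 0.0, 0.0, 1.0]] [[404.2, 0.0, 259.9], [0.0, 404.2, 186.2], [0.0, 0.0, 1.0]]
scene [[0.42, -0.752, 0.507, 1.109], [0.907, 0.351, -0.231, -0.291], [-0.004, 0.557, 0.83, 0.953], [0.0, 0.0, 0.0, 1.0]] [[456.4, 0.0, 255.5], [0.0, 456.4, 195.7], [0.0, 0.0, 1.0]]
{'t': 0.1, 'q': [1.139, 0.4238, 1.6306, -0.0, 1.0886, -0.019], 'joint_vel': [0.001, -0.0016, -0.0024, 0.0003, -0.001, 0.0005], 'joint_efforts': [0.001, -54.562, -27.4326, 0.0647, 0.0188, -0.0], 'position': [0.2505, 0.5721, 0.222], 'tcp_rot': [0.2049, 0.9788, -0.0007, -0.0001], 'force': [-0.4735, 0.4555, 0.2496], 'ft_torque': [0.0614, 0.007, 0.0029], 'grip_force': 0.0, 'opening': 0.0877}
[[-0.916  0.401 -0.001]
 [ 0.401  0.916 -0.001]
 [-0.    -0.001 -1.   ]]
```

View pics/top.png

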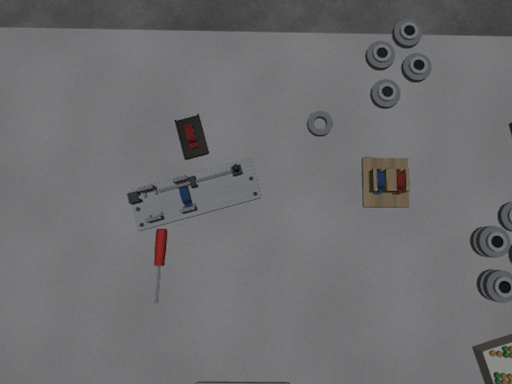

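The picture shows the fixture at about (195,195) holding a blue block at (186,197), with its knob at (237,169) and its keeper at (137,196). The rack is at (386,182), with blue in the left slot (380,181) and red in the right (402,181). The tray, with a red block, is at (191,136), the ring at (320,123) and the screwdriver at (160,265).

```bash
python3 - <<'E'
from h import *
im=np.load("top.npz"); P=cloud(im)
z=P[...,2]
def rect(name,sl,lo,hi):
    Q=P[sl].reshape(-1,3); m=(Q[:,2]>lo)&(Q[:,2]<hi); q=Q[m]
    print(name,m.sum(),cv2.minAreaRect((q[:,:2]*1000).astype(np.float32)),np.median(q[:,2]).round(4))
rect("plate",np.s_[150:235,122:265],.007,.017)
rect("rackfloor",np.s_[145:215,352:418],.007,.017)
rect("fences",np.s_[145:215,352:418],.044,.06)
print("bench",np.median(z[240:300,220:340]))
hsv=cv2.cvtColor(im["pixels"],cv2.COLOR_RGB2HSV)
blue=(hsv[...,0]>100)&(hsv[...,0]<130)&(hsv[...,1]>120)
red=((hsv[...,0]<8)|(hsv[...,0]>172))&(hsv[...,1]>120)
for n,m,sl in(("rb",blue,np.s_[150:215,352:418]),("rr",red,np.s_[150:215,352:418]),("fb",blue,np.s_[160:230,150:220])):
    q=P[sl][m[sl]]; t=q[q[:,2]>np.percentile(q[:,2],90)-.005]; print(n,len(q),t.mean(0).round(4))
px=im["pixels"]
a=cv2.resize(px[145:220,350:420],None,fx=5,fy=5,interpolation=cv2.INTER_CUBIC)
b=cv2.resize(px[155:235,120:265],None,fx=3,fy=3,interpolation=cv2.INTER_CUBIC)
H=max(a.shape[0],b.shape[0]); c=np.zeros((H,a.shape[1]+b.shape[1],3),np.uint8); c[:a.shape[0],:a.shape[1]]=a; c[:b.shape[0],a.shape[1]:]=b
print(c.shape);cv2.imwrite("pics/crop1.png",c[...,::-1])
E
```

```text
plate 4255 ((553.5322875976562, 130.29428100585938), (173.55430603027344, 306.22503662109375), 22.422954559326172) 0.0125
rackfloor 1333 ((567.9303588867188, -333.7475280761719), (119.80196380615234, 111.78671264648438), 0.37979045510292053) 0.0127
fences 641 ((567.5324096679688, -333.9776916503906), (51.74359130859375, 83.61528015136719), 0.28152117133140564) 0.0516
bench 0.0006519858948978996
rb 136 [ 0.566  -0.3076  0.0644]
rr 164 [ 0.5675 -0.3571  0.0499]
fb 137 [0.5259 0.1374 0.0615]
(375, 785, 3)
```

View pics/scene.png

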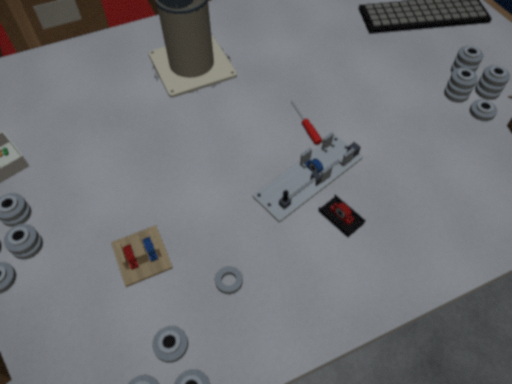

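The scene view agrees. The job is blue: take stock_blue from the rack slot on the fixture's side. I'll move above the rack first.

```bash
cat > go.py <<'E'
# usage: go.py x y z tooly_deg -> shift / turn numbers
import sys; from h import *
x,y,z,a=map(float,sys.argv[1:]); s=sensors.observe(); M=R.from_quat(s["tcp_rot"])
a=np.radians(a); c=[np.cos(a),np.sin(a),0]; ty=np.array(c); tz=np.array([0,0,-1.]); T=R.from_matrix(np.c_[np.cross(ty,tz),ty,tz])
d=np.array([x,y,z])-s["position"]
print("t",round(float(s["t"]),2),"travel",M.inv().apply(d).round(4),"rot",((M.inv()*T).as_rotvec()/2/np.pi).round(4),"q",s["q"].round(2) if hasattr(s["q"],"round") else s["q"])
E
python3 -m inch '{"travel":[[-0.645,-0.682,0],[-0.645,-0.682,0],[-0.645,-0.682,0],[-0.645,-0.682,0],[-0.645,-0.682,0],[-0.645,-0.682,0],[-0.645,-0.682,0],[-0.645,-0.682,0],[-0.645,-0.682,0],[-0.645,-0.682,0]],"rot":[[0,0,0.1844],[0,0,0.1844],[0,0,0.1844],[0,0,0.1844],[0,0,0.1844],[0,0,0.1844],[0,0,0.1844],[0,0,0.1844],[0,0,0.1844],[0,0,0.1844]],"hand":[87,87,87,87,87,87,87,87,87,87]}'
python3 go.py 0.568 -0.3115 0.2 0
```

```text
t: 1.1
position: [0.4198, 0.0999, 0.2227]
tcp_rot: [0.707, 0.707, 0.0, 0.0]
force: [1.0, 0.5, -1.0]
opening: 0.0868
grip_force: 0.0
t 1.1 travel [-0.4114  0.1485  0.0227] rot [ 0.     -0.     -0.0001] q [0.21 0.13 2.04 0.   0.97 0.21]
```

```bash
python3 -m inch '{"travel":[[-0.411,0.148,0.02],[-0.411,0.148,0.02],[-0.411,0.148,0.02],[-0.411,0.148,0.02],[-0.411,0.148,0.02],[-0.411,0.148,0.02],[-0.411,0.148,0.02],[-0.411,0.148,0.02],[-0.411,0.148,0.02],[-0.411,0.148,0.02]],"rot":[[0,0,0],[0,0,0],[0,0,0],[0,0,0],[0,0,0],[0,0,0],[0,0,0],[0,0,0],[0,0,0],[0,0,0]],"hand":[87,87,87,87,87,87,87,87,87,87]}'
python3 - <<'E'
from h import *
im=get_image("wrist"); save("w1",im); print(im["world_from_camera"].round(3).tolist(),im["mtx"].round(1).tolist())
print(sensors.observe()["position"])
P=cloud(im);Z=P[...,2]
for lo,hi in((.008,.017),(.046,.056)):
    m=(Z>lo)&(Z<hi); print(m.sum(),cv2.minAreaRect((P[m][:,:2]*1000).astype(np.float32)))
E
```

```text
t: 2.1
position: [0.5682, -0.3134, 0.2018]
tcp_rot: [0.709, 0.706, -0.0, 0.001]
force: [-0.1, -0.7, 0.1]
opening: 0.087
grip_force: 0.0
[[1.0, 0.004, 0.0, 0.569], [-0.004, 0.962, 0.272, -0.239], [0.001, -0.272, 0.962, 0.364], [0.0, 0.0, 0.0, 1.0]] [[331.5, 0.0, 254.6], [0.0, 331.5, 182.5], [0.0, 0.0, 1.0]]
[ 0.56724492 -0.31098121  0.20165691]
7511 ((592.4080810546875, -387.66607666015625), (474.1573181152344, 304.2475891113281), 29.643800735473633)
3566 ((514.5768432617188, -434.50634765625), (323.7610778808594, 83.60250854492188), 61.37459182739258)
```

View pics/w1.png

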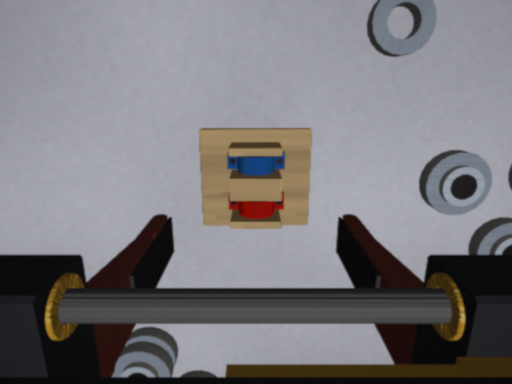

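Wrist view: blue block (256,162) between fences in the upper slot, its foot ends at columns 228 and 284. Red is below at (257,207), and the rack floor corners are (200,128), (311,128), (203,225), (308,225).

```bash
cat >> h.py <<'E'
def ray(im,u,v,z):
    K=im["mtx"];T=im["world_from_camera"]; d=T[:3,:3]@np.array([(u-K[0,2])/K[0,0],-(v-K[1,2])/K[1,1],-1]); o=T[:3,3]
    return o+d*(z-o[2])/d[2]
E
python3 - <<'E'
from h import *
im=np.load("w1.npz");im={k:im[k] for k in im}; P=cloud(im)
sub=np.zeros(P.shape[:2],bool); sub[115:235,190:320]=1; Z=P[...,2]
for lo,hi in((.009,.016),(.047,.056)):
    m=sub&(Z>lo)&(Z<hi); print(m.sum(),cv2.minAreaRect((P[m][:,:2]*1000).astype(np.float32)))
hsv=cv2.cvtColor(im["pixels"],cv2.COLOR_RGB2HSV)
b=sub&(hsv[...,0]>100)&(hsv[...,0]<130)&(hsv[...,1]>120); v,u=np.nonzero(b)
foot=b&(Z>.018)&(Z<.028); q=P[foot]; print("foot x",q[:,0].min(),q[:,0].max(),"y",q[:,1].min(),q[:,1].max())
print("blue cols",u.min(),u.max(),ray(im,u.min()-.5,162,.024),ray(im,u.max()+.5,162,.024))
q=P[b&(Z>.045)];print("top",len(q),q.mean(0),q[:,1].min(),q[:,1].max())
big=cv2.resize(im["pixels"][120:235,190:320],None,fx=5,fy=5,interpolation=cv2.INTER_CUBIC); cv2.imwrite("pics/w1c.png",big[...,::-1])
E
python3 go.py 0.568 -0.3115 0.02 0
```

```text
6025 ((569.328857421875, -334.6607360839844), (108.63218688964844, 120.30619049072266), 89.76960754394531)
2986 ((569.2508544921875, -335.12750244140625), (83.38040161132812, 51.719085693359375), 89.74369812011719)
foot x 0.5410649488993775 0.5988591194696163 y -0.3203094795916101 -0.3051008029822712
blue cols 228 283 [ 0.54060034 -0.31338279  0.024     ] [ 0.59930691 -0.31365386  0.024     ]
top 478 [ 0.5700103  -0.31125397  0.0502289 ] -0.32085502652812725 -0.2394972493621804
t 2.15 travel [-0.0006  0.0009  0.1817] rot [-0.0001 -0.0001 -0.0005] q [-0.52  0.48  1.59 -0.    1.07 -0.52]
```

View pics/w1c.png

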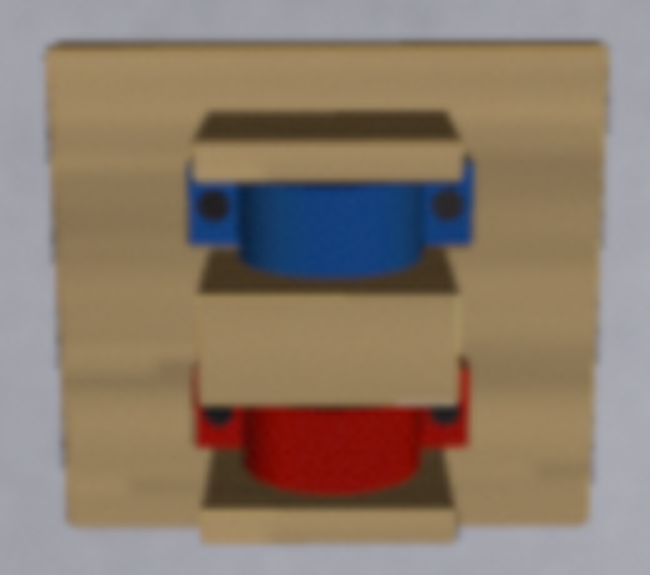

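The crop confirms blue is seated square in its slot, with foot ends free at (190,205) and (472,205) in the crop. I'll descend and grip.

```bash
python3 -m inch '{"travel":[[-0.0015,0.002,0.04],[-0.0015,0.002,0.08],[-0.0015,0.002,0.12],[-0.0015,0.002,0.15],[-0.0015,0.002,0.17],[-0.0015,0.002,0.18],[-0.0015,0.002,0.186],[-0.0015,0.002,0.186],[-0.0015,0.002,0.186],[-0.0015,0.002,0.186]],"rot":[[0,0,0],[0,0,0],[0,0,0],[0,0,0],[0,0,0],[0,0,0],[0,0,0],[0,0,0],[0,0,0],[0,0,0]],"hand":[87,87,87,87,87,87,87,87,75,66]}' 25
python3 -m inch '{"travel":[[0,0,0],[0,0,0],[0,0,0],[0,0,0],[0,0,0],[0,0,0]],"rot":[[0,0,0],[0,0,0],[0,0,0],[0,0,0],[0,0,0],[0,0,0]],"hand":[58,50,50,50,50,50]}' 25
python3 go.py 0.5695 -0.3125 0.12 0
```

```text
t: 3.15
position: [0.5701, -0.311, 0.018]
tcp_rot: [0.707, 0.707, 0.0, 0.001]
force: [0.1, 0.4, 0.4]
opening: 0.0745
grip_force: 0.0
t: 3.75
position: [0.5697, -0.3109, 0.0173]
tcp_rot: [0.707, 0.707, 0.0, 0.0]
force: [-0.6, 0.2, 5.6]
opening: 0.0599
grip_force: 25.0
t 3.75 travel [-0.0016 -0.0002 -0.1026] rot [ 0.0001  0.0001 -0.0001] q [-0.52  0.73  1.66 -0.    0.75 -0.52]
```

```bash
python3 -m inch '{"travel":[[0,0,-0.01],[0,0,-0.03],[0,0,-0.055],[0,0,-0.07],[0.03,-0.005,-0.07],[0.07,-0.015,-0.07],[0.11,-0.025,-0.07],[0.15,-0.035,-0.07],[0.18,-0.04,-0.07],[0.19,-0.04,-0.07]],"rot":[[0,0,0],[0,0,0],[0,0,0],[0,0,0],[0,0,0],[0,0,0],[0,0,0],[0,0,0],[0,0,0],[0,0,0]],"hand":[50,50,50,50,50,50,50,50,50,50]}' 25
python3 -m inch '{"travel":[[0,0,0.03],[0,0,0.055],[0,0,0.067],[0,0,0.077],[0,0,0.08],[0,0,0.081],[0,0,0.082]],"rot":[[0,0,0],[0,0,0],[0,0,0],[0,0,0],[0,0,0],[0,0,0],[0,0,0]],"hand":[50,50,50,50,50,50,50]}'
python3 go.py 0.53 -0.12 0.006 0
```

```text
t: 4.75
position: [0.5281, -0.1181, 0.0866]
tcp_rot: [0.707, 0.708, -0.0, -0.001]
force: [0.4, 0.2, -2.2]
opening: 0.0596
grip_force: 25.0
t: 5.45
position: [0.5302, -0.121, 0.0053]
tcp_rot: [0.707, 0.707, 0.0, 0.001]
force: [-1.4, 0.1, 8.7]
opening: 0.0595
grip_force: 25.0
t 5.45 travel [ 0.001  -0.0002 -0.0007] rot [ 0.0002  0.0001 -0.0001] q [-0.25  0.65  1.91 -0.    0.59 -0.25]
```

```bash
python3 -m inch '{"travel":[[0,0,0],[0,0,0],[0,0,0],[0,0,0],[0,0,-0.02],[0,0,-0.06],[0,0,-0.1],[0,0,-0.15],[0,0,-0.195],[0,0,-0.195]],"rot":[[0,0,0],[0,0,0],[0,0,0],[0,0,0],[0,0,0],[0,0,0],[0,0,-0.02],[0,0,-0.04],[0,0,-0.06],[0,0,-0.08]],"hand":[65,75,87,87,87,87,87,87,87,87]}'
python3 -m inch '{"travel":[[0,0,0],[0,0,0],[0,0,0],[0,0,0],[0,0,0],[0,0,0],[0,0,0],[0,0,0],[0,0,0],[0,0,0]],"rot":[[0,0,-0.02],[0,0,-0.04],[0,0,-0.06],[0,0,-0.08],[0,0,-0.1],[0,0,-0.12],[0,0,-0.14],[0,0,-0.16],[0,0,-0.17],[0,0,-0.17]],"hand":[87,87,87,87,87,87,87,87,87,87]}'
cat > blk.py <<'E'
import sys; from h import *
def blue(im,box):
    P=cloud(im); hsv=cv2.cvtColor(im["pixels"],cv2.COLOR_RGB2HSV); v0,v1,u0,u1=box
    m=np.zeros(P.shape[:2],bool); m[v0:v1,u0:u1]=1
    return P,m&(hsv[...,0]>100)&(hsv[...,0]<130)&(hsv[...,1]>100)
E
python3 - <<'E'
from h import *; from blk import *
ps=np.array([sensors.observe()["position"] for _ in range(3)]);print(ps)
im=get_image("wrist"); save("w2",im); P,b=blue(im,(0,300,100,420)); q=P[b]
print("all",cv2.minAreaRect((q[:,:2]*1000).astype(np.float32)))
for lo,hi in((.008,.016),(.032,.044)):
    k=q[(q[:,2]>lo)&(q[:,2]<hi)]; print(len(k),cv2.minAreaRect((k[:,:2]*1000).astype(np.float32)),k[:,2].mean())
E
python3 go.py 0.53 -0.12 0.2 90
```

```text
t: 6.45
position: [0.5332, -0.1216, 0.2062]
tcp_rot: [0.507, 0.862, 0.002, 0.005]
force: [0.7, 0.6, -1.1]
opening: 0.0864
grip_force: 0.0
t: 7.45
position: [0.5294, -0.1206, 0.1997]
tcp_rot: [0.0, 1.0, 0.0, -0.0]
force: [-0.4, 0.0, -0.2]
opening: 0.0872
grip_force: 0.0
[[ 0.52938471 -0.12059734  0.19968077]
 [ 0.52938471 -0.12059734  0.19968077]
 [ 0.52938471 -0.12059734  0.19968077]]
all ((553.3405151367188, -80.24608612060547), (190.4222869873047, 89.46504974365234), 47.781551361083984)
227 ((530.6969604492188, -122.21851348876953), (59.01698684692383, 15.871528625488281), 0.356906533241272) 0.012521325668704878
456 ((530.4917602539062, -121.7564926147461), (16.349964141845703, 29.393138885498047), 89.61177062988281) 0.03647671296509283
t 7.5 travel [-0.0006  0.0006 -0.0003] rot [-0.     -0.     -0.0003] q [-0.25  0.33  1.83 -0.    0.98 -1.81]
```

View pics/w2.png

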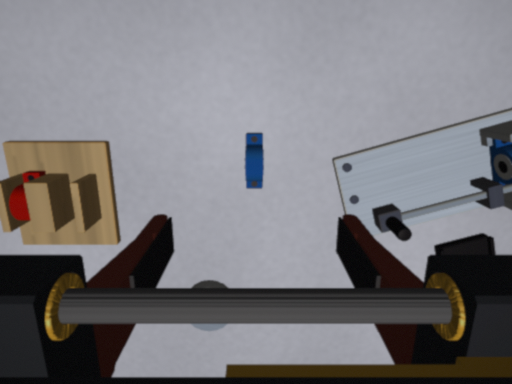

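Wrist view: the blue block stands at (254,160), upright and centred under the tool. The fixture is at the right, with its knob at (398,228). I'll regrip on the flat faces.

```bash
python3 -m inch '{"travel":[[0,0,0.04],[0,0,0.08],[0,0,0.12],[0,0,0.15],[0,0,0.17],[0,0,0.18],[0,0,0.188],[0,0,0.188],[0,0,0.188],[0,0,0.188]],"rot":[[0,0,0],[0,0,0],[0,0,0],[0,0,0],[0,0,0],[0,0,0],[0,0,0],[0,0,0],[0,0,0],[0,0,0]],"hand":[87,87,87,80,70,60,50,40,30,22]}' 25
python3 -m inch '{"travel":[[0,0,0],[0,0,0],[0,0,0],[0,0,0],[0,0,0],[0,0,0],[0,0,0],[0,0,0]],"rot":[[0,0,0],[0,0,0],[0,0,0],[0,0,0],[0,0,0],[0,0,0],[0,0,0],[0,0,0]],"hand":[16,10,10,10,10,10,10,10]}' 25
python3 go.py 0.53 -0.12 0.15 105
```

```text
t: 8.5
position: [0.5303, -0.1208, 0.0127]
tcp_rot: [0.0, 1.0, -0.0, 0.001]
force: [-0.8, 0.1, 0.5]
opening: 0.0353
grip_force: 0.0
t: 9.3
position: [0.5299, -0.1208, 0.0123]
tcp_rot: [0.0, 1.0, -0.0, 0.0]
force: [-0.5, -0.5, 5.8]
opening: 0.0183
grip_force: 25.0
t 9.3 travel [-0.0002  0.0007 -0.1377] rot [-0.      0.0001 -0.0418] q [-0.25  0.63  1.91 -0.    0.6  -1.82]
```

```bash
python3 - <<'E'
from h import *
im=np.load("top.npz");im={k:im[k] for k in im}
c=np.array([ray(im,*p,.012)[:2] for p in((126,190),(253,158),(262,199),(138,230))]); print(c.round(3))
ctr=c.mean(0); fy=(c[0]+c[3]-c[1]-c[2]);fy/=np.linalg.norm(fy); print("yaw y",np.degrees(np.arctan2(fy[1],fy[0])),"seat",ctr+fy*.1)
E
python3 -m inch '{"travel":[[0,0,-0.01],[0,0,-0.04],[0,0,-0.08],[0,0,-0.12],[0,0,-0.15],[0,0.03,-0.188],[0,0.07,-0.188],[0,0.11,-0.188],[0,0.15,-0.188],[0,0.18,-0.188]],"rot":[[0,0,0],[0,0,0],[0,0,0],[0,0,0],[0,0,-0.01],[0,0,-0.02],[0,0,-0.03],[0,0,-0.038],[0,0,-0.038],[0,0,-0.038]],"hand":[10,10,10,10,10,10,10,10,10,10]}' 25
```

```text
[[ 0.54   0.284]
 [ 0.622 -0.017]
 [ 0.523 -0.039]
 [ 0.446  0.25 ]]
yaw y 105.06837867114577 seat [0.50693746 0.2161441 ]
t: 10.3
position: [0.5289, 0.0613, 0.2001]
tcp_rot: [-0.119, 0.993, 0.0, -0.0]
force: [0.3, -0.4, -2.1]
opening: 0.0177
grip_force: 25.0
```

```bash
python3 go.py 0.507 0.216 0.2 105
```

```text
t 10.3 travel [-1.530e-02  1.555e-01  1.000e-04] rot [ 0.     -0.     -0.0037] q [ 0.09  0.32  1.85  0.    0.97 -1.72]
```

```bash
python3 -m inch '{"travel":[[-0.003,0.03,0],[-0.007,0.07,0],[-0.011,0.11,0],[-0.014,0.14,0],[-0.015,0.152,0],[-0.015,0.155,0],[-0.015,0.155,0],[-0.015,0.155,0],[-0.015,0.155,0]],"rot":[[0,0,-0.0037],[0,0,-0.0037],[0,0,-0.0037],[0,0,-0.0037],[0,0,-0.0037],[0,0,-0.0037],[0,0,-0.0037],[0,0,-0.0037],[0,0,-0.0037]],"hand":[10,10,10,10,10,10,10,10,10]}'
python3 - <<'E'
from h import *
im=get_image("wrist"); save("w3",im); print(im["world_from_camera"].round(3).tolist())
big=cv2.resize(im["pixels"][60:310,60:410],None,fx=2.28,fy=2.28,interpolation=cv2.INTER_CUBIC); print(big.shape);cv2.imwrite("pics/w3c.png",big[...,::-1])
E
```

```text
t: 11.2
position: [0.5078, 0.2123, 0.1997]
tcp_rot: [-0.13, 0.992, -0.0, -0.0]
force: [0.4, 0.1, -2.5]
opening: 0.0179
grip_force: 25.0
[[-0.257, -0.931, -0.261, 0.437], [0.966, -0.248, -0.068, 0.193], [-0.002, -0.27, 0.963, 0.362], [0.0, 0.0, 0.0, 1.0]]
(570, 798, 3)
```

View pics/w3c.png

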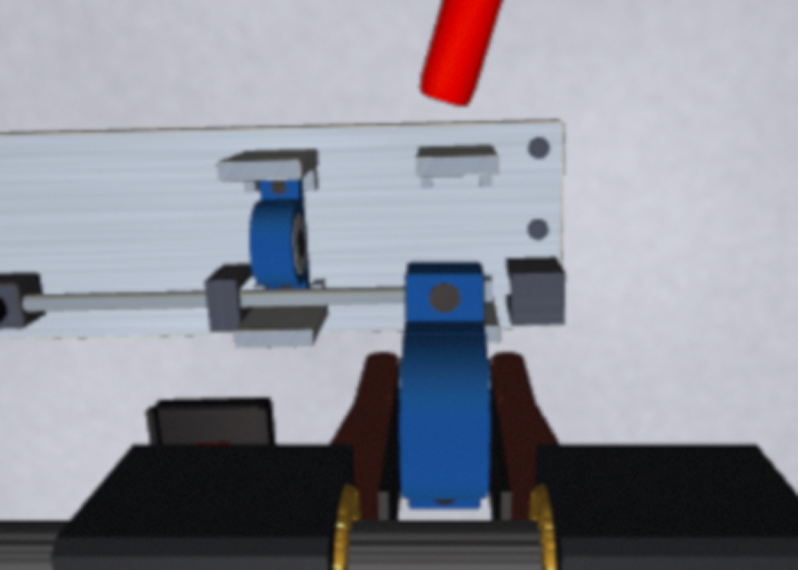

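The crop shows the held block at (445,390), square between the fingers. Behind it are the fixture's right corner (563,120), the empty seat's near cheek (457,160), the keeper (536,290) and the bolt rod still short of the seat. Next I'll fit the fixture pose.

```bash
cat > fit.py <<'E'
import sys; from h import *
im=np.load(sys.argv[1]);im={k:im[k] for k in im}; P=cloud(im); Z=P[...,2]
yaw=np.radians(105.0); fy=np.array([np.cos(yaw),np.sin(yaw)]); fx=np.array([fy[1],-fy[0]])
s0=np.array([0.507,0.216]); vmax=int(sys.argv[2])
F=np.stack([(P[...,:2]-s0)@fx,(P[...,:2]-s0)@fy+.09,Z],-1)[:vmax]  # approx fixture coords
m=(F[...,2]>.008)&(F[...,2]<.016); q=F[m]
def edge(a,b,lo,hi,fn,n=25,w=.006):
    bins=np.linspace(lo,hi,n); X=[];Y=[]
    for c in bins:
        k=np.abs(b-c)<(hi-lo)/n/2
        if k.sum()>5: X.append(c);Y.append(fn(a[k]))
    X=np.array(X);Y=np.array(Y); k=np.abs(Y-np.median(Y))<w; p=np.polyfit(X[k],Y[k],1); return p,np.std(Y[k]-np.polyval(p,X[k])),k.sum(),np.polyval(p,np.mean([lo,hi]))
k=(q[:,0]<-.03)&(q[:,0]>-.065)&(q[:,1]<.135)
print("x=-50 edge",edge(q[k,0],q[k,1],-.03,.13,np.min))
k=(q[:,1]>.12)&(q[:,1]<.16)&(q[:,0]>-.045)
print("y=140 edge",edge(q[k,1],q[k,0],-.045,.0,np.max,12))
def box(n,x,y,zl,zh):
    Q=F.reshape(-1,3);k=(abs(Q[:,0]-x)<.03)&(abs(Q[:,1]-y)<.03)&(Q[:,2]>zl)&(Q[:,2]<zh); t=Q[k]
    if len(t)>10: print(n,len(t),"x",np.percentile(t[:,0],[1,99]).round(4),"y",np.percentile(t[:,1],[1,99]).round(4),"z",t[:,2].mean().round(4), "rect",cv2.minAreaRect((t[:,:2]*1000).astype(np.float32)))
box("cheek E -36,90",-.036,.09,.053,.061); box("cheek T -36,10",-.036,.01,.053,.061)
box("cheek E +36,90",.036,.09,.053,.061); box("cheek T +36,10",.036,.01,.053,.061)
box("keeper 25.5?,125",.0255,.128,.039,.046)
E
python3 fit.py w3.npz 185
```

```text
x=-50 edge (array([-0.02008737, -0.04755582]), np.float64(0.00020754740178953278), np.int64(24), np.float64(-0.04856018932720061))
y=140 edge (array([0.04330705, 0.14101722]), np.float64(0.00010330471328045309), np.int64(12), np.float64(0.14004280685278775))
cheek E -36,90 333 x [-0.0396 -0.0317] y [0.074 0.107] z 0.0572 rect ((-35.76274490356445, 90.46686553955078), (8.193140983581543, 33.29777145385742), 2.0898377895355225)
cheek T -36,10 339 x [-0.038  -0.0305] y [-0.0059  0.0275] z 0.0573 rect ((-34.095672607421875, 10.515668869018555), (8.184053421020508, 34.26297378540039), 1.5956372022628784)
keeper 25.5?,125 141 x [0.0129 0.0181] y [0.1149 0.1379] z 0.0421 rect ((15.60936450958252, 126.38742065429688), (5.252778053283691, 23.117029190063477), 0.8231382966041565)
```

```bash
python3 - <<'E'
from h import *; from blk import *
im=np.load("w3.npz");im={k:im[k] for k in im}; P,b=blue(im,(160,290,225,285)); q=P[b]
s=sensors.observe(); print(s["position"],s["t"]); M=R.from_quat(s["tcp_rot"]).as_matrix()
L=(q-s["position"])@M; print(len(q),L.min(0).round(4),L.max(0).round(4))
for lo,hi in((-.003,.004),(-.028,-.02)):
    t=L[(L[:,2]>lo)&(L[:,2]<hi)]
    if len(t)>20: print(lo,len(t),"x",np.percentile(t[:,0],[1,99]).round(4),"y",np.percentile(t[:,1],[1,99]).round(4),"z",np.median(t[:,2]).round(4))
E
python3 go.py 0.5063 0.218 0.0765 106.2
```

```text
[0.50786268 0.21244224 0.19967759] 11.25
3978 [-0.0326 -0.0103 -0.1625] [0.0733 0.0177 0.176 ]
-0.003 826 x [-0.0297  0.0294] y [-0.0092  0.0078] z -0.0002
-0.028 2132 x [-0.0136  0.0135] y [-0.0096  0.0083] z -0.0248
t 11.25 travel [1.000e-04 5.800e-03 1.232e-01] rot [-0.     -0.     -0.0036] q [ 0.37  0.34  1.81 -0.    0.98 -1.46]
```

```bash
python3 -m inch '{"travel":[[0,0.0056,0.03],[0,0.0056,0.06],[0,0.0056,0.085],[0,0.0056,0.105],[0,0.0056,0.115],[0,0.0056,0.121],[0,0.0056,0.122],[0,0.0056,0.122],[0,0.0056,0.122],[0,0.0056,0.122]],"rot":[[0,0,-0.0036],[0,0,-0.0036],[0,0,-0.0036],[0,0,-0.0036],[0,0,-0.0036],[0,0,-0.0036],[0,0,-0.0036],[0,0,-0.0036],[0,0,-0.0036],[0,0,-0.0036]],"hand":[10,10,10,10,10,10,10,10,10,10]}'
python3 - <<'E'
from h import *; from blk import *
im=get_image("wrist"); save("w4",im); P,b=blue(im,(140,290,225,285)); s=sensors.observe(); M=R.from_quat(s["tcp_rot"]).as_matrix(); p=s["position"]; print(p)
L=(P-p)@M; q=L[b]
for lo,hi in((-.003,.004),(-.028,-.02)):
    t=q[(q[:,2]>lo)&(q[:,2]<hi)]; print("held",len(t),"x",np.percentile(t[:,0],[1,99]).round(4),"y",np.percentile(t[:,1],[1,99]).round(4))
Z=P[...,2]; Q=L.reshape(-1,3)
k=(Z.ravel()>.053)&(Z.ravel()<.061)&(abs(Q[:,0]-.036)<.012)&(abs(Q[:,1])<.03)
t=Q[k]; print("cheek",k.sum(),"x",np.percentile(t[:,0],[1,99]).round(4),"y",np.percentile(t[:,1],[1,99]).round(4),cv2.minAreaRect((t[:,:2]*1000).astype(np.float32)))
big=cv2.resize(im["pixels"][40:290,100:400],None,fx=2.3,fy=2.3,interpolation=cv2.INTER_CUBIC); cv2.imwrite("pics/w4c.png",big[...,::-1])
E
```

```text
t: 12.25
position: [0.5067, 0.2191, 0.0785]
tcp_rot: [-0.142, 0.99, 0.0, 0.001]
force: [-0.0, -1.0, -2.2]
opening: 0.0179
grip_force: 25.0
[0.50661313 0.21913202 0.07835575]
held 818 x [-0.03    0.0294] y [-0.0091  0.0079]
held 2140 x [-0.0138  0.0133] y [-0.0095  0.0084]
cheek 891 x [0.0324 0.0402] y [-0.0183  0.0149] ((36.2498664855957, -1.7854862213134766), (33.47758865356445, 8.222517013549805), 89.77769470214844)
```

View pics/w4c.png

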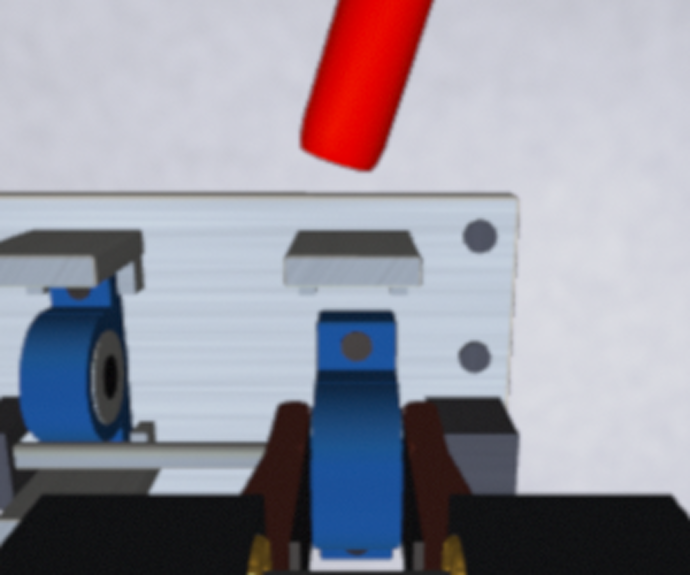

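The crop shows the held block at (356,430), hovering centred behind the near cheek (352,265) and about 1 mm too far right. I'll apply the small correction and lower slowly.

```bash
python3 -m inch '{"travel":[[0.0005,-0.0011,0],[0.0005,-0.0011,0.01],[0.0005,-0.0011,0.02],[0.0005,-0.0011,0.03],[0.0005,-0.0011,0.036],[0.0005,-0.0011,0.041],[0.0005,-0.0011,0.045],[0.0005,-0.0011,0.049],[0.0005,-0.0011,0.051],[0.0005,-0.0011,0.053]],"rot":[[0,0,0],[0,0,0],[0,0,0],[0,0,0],[0,0,0],[0,0,0],[0,0,0],[0,0,0],[0,0,0],[0,0,0]],"hand":[10,10,10,10,10,10,10,10,10,10]}'
python3 -m inch '{"travel":[[0,0,0.001],[0,0,0.001]],"rot":[[0,0,0],[0,0,0]],"hand":[10,10]}'
```

```text
t: 13.3
position: [0.5062, 0.2178, 0.0246]
tcp_rot: [-0.142, 0.99, 0.0, 0.0]
force: [-0.3, 0.1, -1.8]
opening: 0.0176
grip_force: 25.0
t: 13.5
position: [0.5061, 0.2178, 0.0242]
tcp_rot: [-0.142, 0.99, 0.0, 0.0]
force: [-2.0, -0.4, 3.2]
opening: 0.0177
grip_force: 25.0
```

```bash
python3 -m inch '{"travel":[[0,0,0],[0,0,0],[0,0,0],[0,0,0],[0,0,-0.02],[0,0,-0.05],[0,0,-0.09],[0,0,-0.13],[0,0,-0.17],[0,0,-0.17]],"rot":[[0,0,0],[0,0,0],[0,0,0],[0,0,0],[0,0,0],[0,0,0],[0,0,0],[0,0,0],[0,0,0],[0,0,0]],"hand":[22,26,30,30,30,30,30,30,30,30]}'
python3 - <<'E'
from h import *; from blk import *
im=get_image("wrist"); save("w5",im); print(sensors.observe()["position"])
P,b=blue(im,(100,230,200,320)); s=sensors.observe(); M=R.from_quat(s["tcp_rot"]).as_matrix(); q=((P-s["position"])@M)[b]; z=P[b][:,2]
for lo,hi in((.02,.028),(.045,.054)):
    t=q[(z>lo)&(z<hi)]; print(len(t),"x",np.percentile(t[:,0],[1,99]).round(4),"y",np.percentile(t[:,1],[1,99]).round(4),"z",np.percentile(z[(z>lo)&(z<hi)],[5,50,95]).round(4))
big=cv2.resize(im["pixels"][60:310,0:400],None,fx=2,fy=2,interpolation=cv2.INTER_CUBIC); cv2.imwrite("pics/w5c.png",big[...,::-1])
E
```

```text
t: 14.5
position: [0.5092, 0.219, 0.1991]
tcp_rot: [-0.142, 0.99, 0.001, 0.005]
force: [0.4, 0.7, -0.5]
opening: 0.0301
grip_force: 0.0
[0.50774563 0.21841037 0.19649491]
223 x [-0.0277  0.0288] y [-0.0093  0.0073] z [0.0234 0.0245 0.026 ]
476 x [-0.011   0.0151] y [-0.0097  0.0076] z [0.0454 0.049  0.0509]
```

View pics/w5c.png

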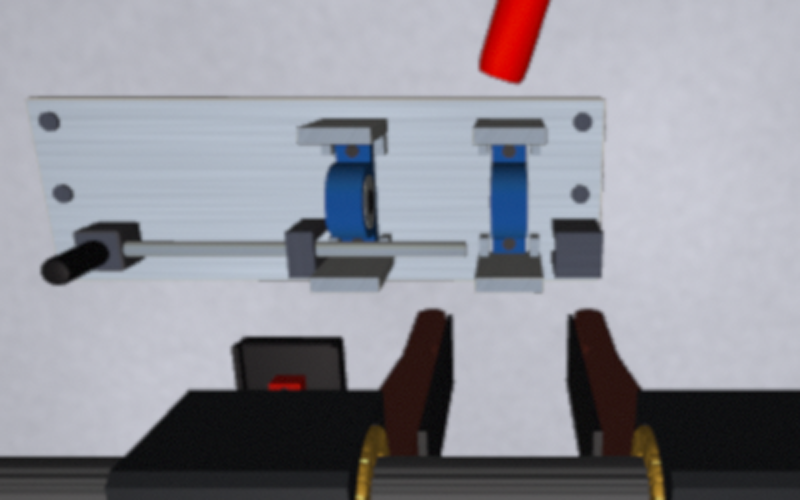

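The crop shows the new block down in the seat at (508,200), between its cheeks. The rod tip is at (466,247), short of it, and the knob top is at (58,270). Next I'll locate the knob.

```bash
python3 - <<'E'
from h import *
im=np.load("w5.npz");im={k:im[k] for k in im}; P=cloud(im)
yaw=np.radians(106.2); fy=np.array([np.cos(yaw),np.sin(yaw)]); fx=np.array([fy[1],-fy[0]]); s0=np.array([.5062,.2180])
f=lambda p:(((p-s0)@fx).round(4),((p-s0)@fy+.09).round(4))
print("knob",f(ray(im,28,195.5,.07)[:2]))
Q=P[150:220,0:80].reshape(-1,3); k=Q[(Q[:,2]>.062)&(Q[:,2]<.075)]; print(len(k),f(np.median(k,0)[:2]),k[:,2].mean(), "ext", ((k[:,:2]-s0)@fy+.09).min(),((k[:,:2]-s0)@fy+.09).max(),((k[:,:2]-s0)@fx).min(),((k[:,:2]-s0)@fx).max())
k=s0+.0255*fx+(-.125-.09)*fy; print("knob nominal bolt=.005",k, f(ray(im,233,183.5,.034)[:2]))
E
python3 go.py 0.591 0.0185 0.14 106.2
```

```text
knob (np.float64(0.0257), np.float64(-0.12))
245 (np.float64(0.025), np.float64(-0.1187)) 0.06890513059857951 ext -0.12716019151081928 -0.1135553656821954 0.018891943684675165 0.03232085902049978
knob nominal bolt=.005 [0.59067058 0.01865113] (np.float64(0.0245), np.float64(0.0673))
t 14.55 travel [-0.0236 -0.2153  0.0565] rot [0.0001 0.0009 0.0002] q [ 0.38  0.35  1.82 -0.    0.97 -1.47]
```

```bash
python3 -m inch '{"travel":[[-0.005,-0.04,0],[-0.01,-0.08,0],[-0.015,-0.12,0],[-0.02,-0.16,0],[-0.0255,-0.2,0],[-0.0255,-0.21,0],[-0.0255,-0.21,0.03],[-0.0255,-0.21,0.06],[-0.0255,-0.21,0.06],[-0.0255,-0.21,0.06]],"rot":[[0,0,0],[0,0,0],[0,0,0],[0,0,0],[0,0,0],[0,0,0],[0,0,0],[0,0,0],[0,0,0],[0,0,0]],"hand":[50,50,50,50,50,50,50,50,50,50]}'
python3 go.py 0.589 0.0234 0.044 106.2
python3 -m inch '{"travel":[[0,0,0.03],[0,0,0.06],[0,0,0.08],[0,0,0.09],[0,0,0.09],[0,0,0.09]],"rot":[[0,0,0],[0,0,0],[0,0,0],[0,0,0],[0,0,0],[0,0,0]],"hand":[50,50,50,50,50,40]}' 20
python3 go.py 0.589 0.0234 0.044 106.2
```

```text
t: 15.55
position: [0.5884, 0.0237, 0.1328]
tcp_rot: [-0.142, 0.99, 0.0, -0.001]
force: [0.5, 0.1, 0.3]
opening: 0.0498
grip_force: 0.0
t 15.55 travel [-0.0007 -0.0005  0.0888] rot [ 0.0001 -0.0004  0.0003] q [ 0.02  0.49  1.77  0.    0.89 -1.84]
t: 16.15
position: [0.5903, 0.0235, 0.045]
tcp_rot: [-0.142, 0.99, -0.0, 0.001]
force: [-0.2, 1.0, -0.1]
opening: 0.0453
grip_force: 0.0
t 16.15 travel [0.0013 0.0003 0.001 ] rot [-0.0001  0.0003  0.0002] q [ 0.02  0.62  1.8   0.    0.72 -1.84]
```

Close on the knob, then push along +y (tool y).

```bash
python3 -m inch '{"travel":[[0,0,0],[0,0,0],[0,0,0],[0,0,0],[0,0,0],[0,0,0],[0,0,0]],"rot":[[0,0,0],[0,0,0],[0,0,0],[0,0,0],[0,0,0],[0,0,0],[0,0,0]],"hand":[32,24,16,8,5,5,5]}' 20
python3 -m inch '{"travel":[[0,0.005,0],[0,0.012,0],[0,0.02,0],[0,0.028,0],[0,0.036,0],[0,0.043,0],[0,0.049,0],[0,0.053,0],[0,0.055,0],[0,0.055,0]],"rot":[[0,0,0],[0,0,0],[0,0,0],[0,0,0],[0,0,0],[0,0,0],[0,0,0],[0,0,0],[0,0,0],[0,0,0]],"hand":[5,5,5,5,5,5,5,5,5,5]}' 20
python3 -m inch '{"travel":[[0,0.001,0],[0,0.002,0],[0,0.003,0],[0,0.003,0]],"rot":[[0,0,0],[0,0,0],[0,0,0],[0,0,0]],"hand":[5,5,5,5]}' 20
```

```text
t: 16.85
position: [0.5896, 0.0233, 0.0441]
tcp_rot: [-0.142, 0.99, -0.0, 0.0]
force: [-0.9, 0.3, 5.8]
opening: 0.014
grip_force: 20.0
t: 17.85
position: [0.5742, 0.0762, 0.0441]
tcp_rot: [-0.142, 0.99, -0.0, 0.0]
force: [-0.7, 0.1, 5.8]
opening: 0.0134
grip_force: 20.0
t: 18.25
position: [0.5737, 0.0782, 0.0441]
tcp_rot: [-0.142, 0.99, -0.001, 0.0]
force: [-0.4, -4.7, 4.7]
opening: 0.0135
grip_force: 20.0
```

```bash
python3 -m inch '{"travel":[[0,0.001,0],[0,0.002,0],[0,0.002,0]],"rot":[[0,0,0],[0,0,0],[0,0,0]],"hand":[5,5,5]}' 20
python3 -m inch '{"travel":[[0,0,0],[0,0,0],[0,0,0],[0,0,0],[0,0,-0.03],[0,0,-0.07],[0,0,-0.11],[0,0,-0.15],[-0.03,0.04,-0.17],[-0.03,0.08,-0.17]],"rot":[[0,0,0],[0,0,0],[0,0,0],[0,0,0],[0,0,0],[0,0,0],[0,0,0],[0,0,0],[0,0,0],[0,0,0]],"hand":[20,30,40,40,40,40,40,40,40,40]}'
python3 -m inch '{"travel":[[0,0,0],[0,0,0]],"rot":[[0,0,0],[0,0,0]],"hand":[40,40]}'
python3 - <<'E'
from h import *
im=get_image("wrist"); save("w6",im); P=cloud(im)
yaw=np.radians(106.2); fy=np.array([np.cos(yaw),np.sin(yaw)]); fx=np.array([fy[1],-fy[0]]); s0=np.array([.5062,.2180])
F=np.stack([(P[...,:2]-s0)@fx,(P[...,:2]-s0)@fy+.09,P[...,2]],-1).reshape(-1,3)
k=F[(F[:,2]>.062)&(F[:,2]<.075)&(abs(F[:,0]-.0255)<.015)&(F[:,1]<-.03)&(F[:,1]>-.14)]; print("knob",len(k),np.median(k,0), k.min(0),k.max(0))
cv2.imwrite("pics/w6c.png",cv2.resize(im["pixels"],None,fx=1.5,fy=1.5,interpolation=cv2.INTER_CUBIC)[...,::-1])
E
```

```text
t: 18.55
position: [0.5736, 0.0784, 0.0441]
tcp_rot: [-0.142, 0.99, -0.002, 0.001]
force: [1.4, -15.5, 4.5]
opening: 0.0137
grip_force: 20.0
t: 19.55
position: [0.5831, 0.1674, 0.2178]
tcp_rot: [-0.14, 0.99, 0.001, 0.004]
force: [0.4, 1.0, -0.8]
opening: 0.0398
grip_force: 0.0
t: 19.75
position: [0.5783, 0.1668, 0.2134]
tcp_rot: [-0.143, 0.99, -0.0, -0.0]
force: [0.1, 0.0, 1.0]
opening: 0.0398
grip_force: 0.0
knob 200 [ 0.02570641 -0.06263874  0.07026687] [ 0.01912078 -0.0699981   0.06208144] [ 0.03258689 -0.05700019  0.07234394]
```

View pics/w6c.png

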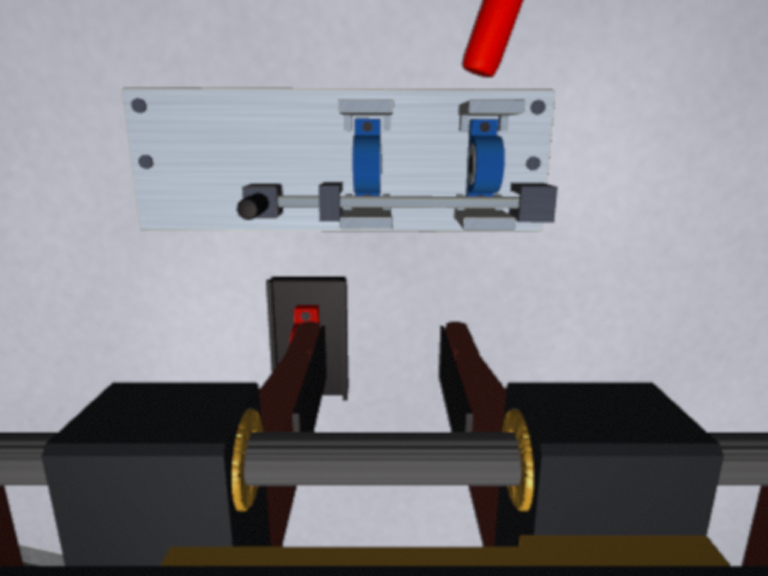

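The picture shows the rod running over both blue blocks into the keeper (537,203). The knob is home at (252,207), measured at fixture y −63 mm, and the arm is clear.

```bash
python3 -c "
from rig import ctrl; print(ctrl.close_job())"
```

```text
the job is handed in; nothing more can be done
None
```

The blue stock block is seated in the fixture's empty seat, the hold-down bolt is home in the keeper over both blue blocks, and the job is handed in at about 20 s of the 72 s allowed; no verdict was returned.

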